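# Ram two flipper bushings home in a leaning feed tube

## Robot

A 6-joint arm with a two-finger parallel gripper is mounted at the origin on the work surface. World frame = base frame: x ahead of the robot, y to its left, z up, the work surface at z = 0. Lengths are in mm, angles in rad, forces in N, time in s.
With the tool pointing down it reaches from about 250 to 775 mm from the base axis. Payload 4 kg.
Tool frame: the origin (TCP) lies midway between the tips of the shut fingers; the grasp point (between the pads) lies 19 mm behind it; z points along the fingers, x is the direction in which the jaws open and shut, and the axes are right-handed (so a half turn about z gives the same grasp; the last joint's range is limited). The gripper opens to 85 mm and grips with 20 to 120 N. Pads are 22 mm wide; open, the fingers measure 114 mm over their backs; the gripper's body (76 mm by 85 mm) begins 54 mm behind the grasp point. The pads swing forward as they close: fully open they stand 13 mm farther back than shut.
Start: joints at [1.058, 0.087, 1.371, -0, 1.684, -0.103], TCP at [219.145, 504.473, 231.341] pointing down, gripper open.
Joint ranges: [-3.1, 3.1], [-0.76, 2.03], [0.27, 2.55], [-1.08, 4.22], [0.17, 2.65], [-2.57, 2.57]. Speed limits (rad/s): [2.79, 2.79, 3.14, 3.14, 3.14, 3.14].

## Interface

Orientations are given as [roll, pitch, yaw] about the fixed x, y, z axes, in that order (R = Rz(yaw) Ry(pitch) Rx(roll)).
In Python, from cell import readout, grab_frame, camera_model, order, models gives the robot as it stands.
- The arm moves only by the shell command python3 -m handwheel 'ROWS' [OPENING]. ROWS is JSON, a list of rows, each an object with "xyz": the shift along the tool's x, y, z in cm, a list of three; "rotation": the turn, a rotation vector about the tool's x, y, z in degrees, a list of three. In form: [{"xyz": [dx, dy, dz], "rotation": [ax, ay, az]}, ...]. A call has 1 to 5 rows; each row shifts and turns the commanded pose from where the row before left it, along the tool's axes as they then stand; what a row does not reach is not made up. A row lasts 1/10 s, in which the tool goes at most 50 mm and 8.59 degrees, less where a joint would pass 70% of its speed; a pose out of reach is approached as far as the arm can. A call is refused whole if a number of a shift passes 5 or a number of a turn 8.59, either way. A call with a gripper value outside its range is refused whole. OPENING is the gripper's target within -1 to 1 (shut at 1, half-way at 0, fully open at -1), set as the call begins (- or left out, the last holds). The fingers move at their own pace and stop on an object; the grip force is fixed at half the most. Time passes only in rows, so rows that do not move let the fingers close. It gives the time, the measured TCP pose, the force and the opening at its end, in the units of the state.
- readout.read_state(): the state, without advancing time (a new reading comes with each control period).
- grab_frame(name): name is "scene" or "top" or "wrist"; returns (picture, depth): 384x512x3 uint8, red, green, blue; 384x512 float32, mm along the optical axis (not along the pixel's ray), 0 where there is no reading.
- camera_model(name): a dict with "fx", "fy", "cx", "cy" (pixels), "rvec" (rotation vector, rad) and "tvec" (3), from world to camera coordinates, as OpenCV has them. Camera axes: x right, y down, z forward; pixel columns grow to the right and rows downward; lengths in mm; the calibration is good to about 2 mm. A picture is of the moment at which its call begins: read the wrist's pose just before it. camera_model takes no time and is no camera call; for the wrist camera it gives the pose at the moment of the call.
- order.hand_in(): hands the job in, once; it reports no verdict.
Trained networks look in the newest picture that a camera, given by its name, has taken for a name from the list of things; names that differ only in an ending like _2 or _b are one class to them, and where a whole thing is asked for, a point or a joint stands for the part that bears it (a point fixed in the world has none). Each returns a list of dicts, best first, with "conf" (0 to 1); they miss things now and then, are a little off and sometimes report something else, mostly with a low value. They report only what shows in the picture. A call takes as long as a camera call. They do not tell look-alikes from the thing itself.
- models.silhouettes(camera, name): "region" (384x512 bool, what is visible of it) and "extent" ([left, top, right, bottom] in pixels, round what is visible of it).
The state is a dict: "clock": time; "q": joint angles; "dq": joint speeds; "joint_efforts": joint torques, N m; "tool_pos": TCP position; "tcp_rot": TCP orientation; "ft_force": force on the tool from outside, world axes, zero at the start; "torque": the same for the moment, N m; "grip_width": finger opening in mm.
Only numpy, scipy, OpenCV 4.12 (cv2) and the standard library are available. Lean on these libraries where they do the work, as an engineer would, in place of code of your own. Each camera call takes 0.05 s, during which the arm holds its last target.

## Task

Load the loose cream nylon flipper bushing into the mouth of the clear leaning feed tube, on top of the one that is already stuck part-way down it. Then take the orange-handled rammer rod out of its stand and push both bushings right down the tube until they bottom out, finishing with a firm push (about 15 N). Hang the rod back in its stand as you found it, and leave the other things on the counter alone.

Things in the scene. Friction and masses are not known exactly. Their poses are not given: they have to be found in the camera images.
- tube: Clear tube on a blue stand fixed to the counter, leaning 30 degrees from vertical, mouth towards the robot; place and yaw vary. Origin: centre of the bore's floor, 42 above the counter; z runs up the bore's axis out of the mouth; x points away from the robot and up, -x is the under side, y level. Bore 28 diameter, 100 deep; outside 36 diameter, 41 at the slightly flared mouth. Stand base 150 x 100 x 12.
- tube_mouth (a point): Centre of the tube's mouth, on the bore's axis, 100 from its floor. From here a steel tongue, 18 wide and 4 thick, continues the under side of the bore (its face 14 from the axis, at the tube's -x) 28 beyond the mouth; a bushing rests on it and slides in. The other sides are open there: fingers can straddle the tongue along the tube's y.
- stuck_bushing (a joint): Cream nylon bushing (24 diameter, 30 long) stuck in the bore: how far (m) it is down from its highest place. At 0 its lower end is 45 above the bore's floor; at 0.045 it sits on the floor, a hard stop. Starts between 0 and 0.020; it takes about 5 N to push it along, and it stays where it is left.
- bushing: The loose cream nylon bushing, a plain cylinder 24 diameter, 30 long, 20 g, standing upright on the counter. Origin: centre of its lower end; z along its axis. Either end may go first. Let go in the mouth, it slides down by its own weight onto the stuck one.
- rod: Rammer rod hanging upright in its stand, 0.1 to 0.2 kg. Origin: centre of its flat lower tip; z runs up along it. Aluminium shaft 16 diameter from 0 to 110, flange 44 diameter from 110 to 116, round orange handle 26 diameter from 116 to 161. With the handle gripped just above the flange, the fingertips bear on the flange.
- rod_stand: Grey upright tube, fixed to the counter, on a round foot 84 diameter: 40 outside, 24 bore, top rim 125 above the counter. The rod's shaft hangs in the bore and its flange lies on the rim (the rod's tip is then 15 above the counter). Origin: centre of its underside; z up. The stand and the loose bushing may trade places, left or right.
- fuse_holder: Bystander: white ceramic fuse holder, 60 x 26 x 26. Origin: centre of its underside.
- spring_housing: Bystander: blued steel plunger spring housing, standing, 38 diameter, 80 high. Origin: centre of its underside.
- bumper_skirt: Bystander: red translucent bumper skirt, 84 diameter, 26 high. Origin: centre of its underside.
- screwdriver: Bystander: lying screwdriver, 190 long.
- flipper_bat: Bystander: yellow flipper bat with red rubber ends, about 85 long, 34 high at the pivot.
- grease_jar: Bystander: small closed jar, 48 diameter, 50 high. Origin: centre of its underside.
There are look-alikes about, which are no part of the job. Of the things that look like the rod, the larger one is meant. What is shaped like the rod_stand but purple is not meant.

How it is judged (in metres and radians):
On the way, in this order (a step that is already met when the one before it is completed fails the run):
1. the loose bushing is in the mouth of the tube, along its axis, and let go (x of bushing in the frame of tube between -0.005 and 0.005 m and y of bushing in the frame of tube between -0.005 and 0.005 m and angle between the z axis of bushing and the z axis of tube, either way round below 0.25 rad and z of bushing in the frame of tube between 0 and 0.097 m and contact force between the fingers and bushing below 0.1 N), for 0.2 s.
2. both bushings are on the bottom and the rod presses firmly on them (more than 8 N) (value of joint stuck_bushing above 0.043 m and x of bushing in the frame of tube between -0.005 and 0.005 m and y of bushing in the frame of tube between -0.005 and 0.005 m and angle between the z axis of bushing and the z axis of tube, either way round below 0.25 rad and z of bushing in the frame of tube between 0.027 and 0.0325 m and contact force between rod and bushing above 8 N), for 0.1 s.
At the end, for the whole second after the job is handed in: The stuck bushing is within 2 mm of the bore's floor and the other bushing lies on it (its lower end 27 to 32.5 mm above the floor, within 5 mm of the axis each way); the rod hangs upright in its stand with its flange on the rim (within 3 mm in height, 8 mm sideways, 0.08 rad), all at rest (value of joint stuck_bushing above 0.043 m and x of bushing in the frame of tube between -0.005 and 0.005 m and y of bushing in the frame of tube between -0.005 and 0.005 m and angle between the z axis of bushing and the z axis of tube, either way round below 0.25 rad and z of bushing in the frame of tube between 0.027 and 0.0325 m and horizontal distance between rod and rod_stand below 0.008 m and z of rod in the frame of rod_stand between 0.012 and 0.018 m and angle between rod's own z axis and vertical below 0.08 rad and linear speed of each of rod, bushing below 0.02 m/s); the robot touches nothing.
It fails at once if a bystander on the counter is shifted by more than 20 mm (distance of any of fuse_holder, spring_housing, bumper_skirt, screwdriver, flipper_bat, grease_jar from where it was at the start of the episode above 0.02 m).
It also fails if it takes over 72 s, if anything falls off the work surface, if the arm or the gripper's body presses on something with over 40 N, if the wrist force passes 120 N, or if a joint passes its speed limit or range.

## Working session

There is one attempt and no reset: what is moved stays moved. The work goes in short steps, Python scripts to look and compute and a shell command to move; the robot and the scene stay as the last step left them, time stands still between calls to the robot, and variables do not carry over. Pictures are saved under pics/ and viewed, and the job is handed in when it is done.

```bash
ls; mkdir -p pics
python3 - <<'E'
from cell import readout, grab_frame, camera_model, order, models
import cv2,numpy as np
print(readout.read_state())
for n in("scene","top"):
    p,d=grab_frame(n); cv2.imwrite(f"pics/{n}0.png",p[:,:,::-1]); np.savez(f"{n}0.npz",p=p,d=d)
    print(n,camera_model(n))
print(readout.read_state()['clock'])
E
```

```text
pics
{'clock': 0.0, 'q': array([ 1.05790651e+00,  8.80063517e-02,  1.37227466e+00,  2.49836430e-06,
        1.68362449e+00, -1.03053864e-01]), 'dq': array([ 0.00011277,  0.00079639,  0.0005021 , -0.00058853, -0.00011672,
       -0.00127956]), 'joint_efforts': array([-4.48941637e-05, -3.51865661e+01, -3.13273823e+01, -7.51075277e-05,
        1.07310616e-02,  9.53488126e-06]), 'tool_pos': array([218.88233489, 504.01661145, 230.10072823]), 'tcp_rot': array([-3.14135226e+00,  2.30032152e-03,  1.16096093e+00]), 'ft_force': array([ 0.44117422,  0.33758042, -0.01513868]), 'torque': array([-0.01589625, -0.01264713,  0.06877792]), 'grip_width': 85.22643137647897}
scene {'fx': 410.691010370662, 'fy': 410.691010370662, 'cx': 260.85540096904356, 'cy': 185.944052866024, 'rvec': array([ 1.57291847,  2.2150793 , -0.65227142]), 'tvec': array([ 170.80187392, -343.76194808, 1507.86941603])}
top {'fx': 355.5020379880801, 'fy': 355.5020379880801, 'cx': 255.29435318425882, 'cy': 192.87404979965163, 'rvec': array([ 2.19323683, -2.15118276,  0.13691958]), 'tvec': array([ -17.78393381,  519.99056354, 1287.2499786 ])}
0.1
```

View pics/scene0.png

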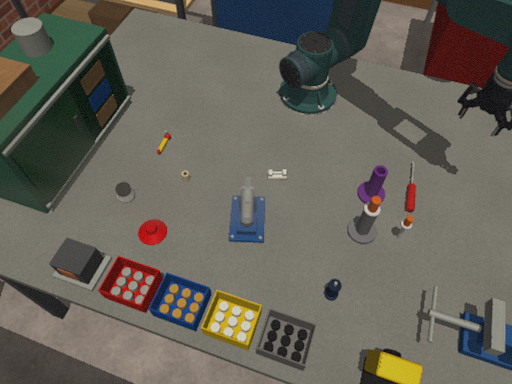

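View pics/top0.png

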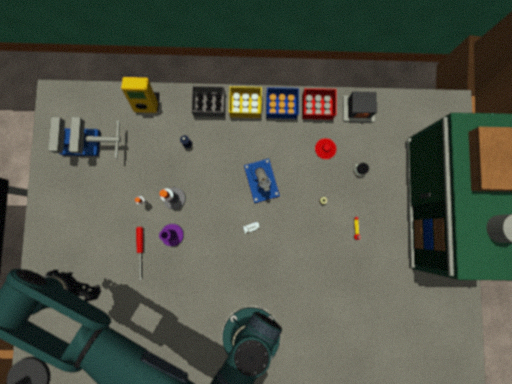

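The top picture shows the base at (250,345), the tube at (262,180), the grey stand with the large rod at (168,196), a small look-alike rod at (140,201), a purple stand at (172,235), and the bushing at (323,201). Next I'll measure them.

```bash
cat > h.py <<'E'
from cell import readout, grab_frame, camera_model, order, models
import cv2,numpy as np
from scipy.spatial.transform import Rotation as R
def world(cam,d,m):
    v,u=np.nonzero(m&(d>0)); z=d[v,u]
    c=np.c_[(u-cam['cx'])/cam['fx']*z,(v-cam['cy'])/cam['fy']*z,z]
    Rm=R.from_rotvec(cam['rvec']).as_matrix()
    return (c-cam['tvec'])@Rm, u,v
E
python3 - <<'E'
from h import *
for n in("top","scene"):
    c=camera_model(n); p,d=grab_frame(n)
    for t in("bushing","rod","rod_stand","tube","stuck_bushing"):
        for s in models.silhouettes(n,t)[:4]:
            if s['conf']<.3: continue
            w,u,v=world(c,d,s['region'])
            print(n,t,round(s['conf'],2),s['extent'],len(w),'med',np.median(w,0).round(),'min',w.min(0).round(),'max',w.max(0).round())
    im=cv2.resize(p[140:240,100:360] if n=='top' else p[130:250,150:430],None,fx=2.8,fy=2.8,interpolation=cv2.INTER_CUBIC)
    cv2.imwrite(f'pics/{n}1.png',im[:,:,::-1])
E
```

```text
top bushing 0.63 [322.4, 197.6, 323.1, 201.8] 22 med [ 499. -258.   31.] min [ 491. -266.   18.] max [ 507. -250.   35.]
top rod 0.55 [163.0, 186.2, 174.0, 197.7] 137 med [496. 291. 138.] min [478. 276.   0.] max [531. 350. 181.]
top rod 0.44 [134.8, 200.7, 147.0, 206.3] 65 med [482. 396.  83.] min [470. 386.  25.] max [496. 410. 114.]
top rod_stand 0.93 [160.5, 224.0, 182.7, 248.7] 427 med [364. 287.  15.] min [323. 256.  -8.] max [408. 335. 129.]
top rod_stand 0.6 [161.7, 182.9, 185.9, 210.0] 322 med [489. 280.  13.] min [459. 253.  -3.] max [539. 332. 134.]
top tube 0.75 [254.2, 166.8, 269.8, 187.2] 220 med [563. -30. 104.] min [521. -59.  18.] max [614.  -5. 148.]
top tube 0.36 [245.3, 220.8, 261.1, 231.5] 116 med [395.   2.  15.] min [379. -24.  -6.] max [413.  32.  31.]
top tube 0.33 [182.5, 134.5, 193.7, 150.1] 131 med [705. 253.  61.] min [690. 236.  -5.] max [730. 283.  85.]
top stuck_bushing 0.65 [161.1, 188.4, 172.1, 199.2] 124 med [495. 290. 142.] min [478. 276. 127.] max [516. 314. 181.]
scene rod 0.73 [396.7, 214.9, 413.7, 236.0] 189 med [484. 401.  80.] min [394. 387.  -3.] max [495. 436. 116.]
scene rod 0.71 [364.7, 195.4, 376.4, 212.5] 242 med [505. 297. 146.] min [479. 278. 126.] max [518. 318. 179.]
scene rod_stand 0.92 [345.8, 212.1, 377.4, 242.7] 686 med [513. 294.  14.] min [449. 256.  -2.] max [540. 338. 126.]
scene rod_stand 0.79 [356.3, 165.0, 391.5, 206.6] 704 med [373. 293.  48.] min [251. 257.  -5.] max [498. 340. 178.]
scene tube 0.88 [237.1, 176.0, 254.8, 228.7] 568 med [574. -27. 100.] min [453. -57.  -1.] max [613.  -3. 146.]
```

Run:
```python
from h import *
z=np.load('top0.npz');c=camera_model('top')
m=np.zeros((384,512),bool);m[150:210,240:285]=1
w,u,v=world(c,z['d'],m)
# counter height
k=w[:,2]; print('counter',np.median(k[k<6]))
p=z['p'][v,u].astype(int)
b=(p[:,2]>p[:,0]+50)&(k>4)&(k<25)
print('base',b.sum(),w[b].mean(0)); 
pts=w[b][:,:2].astype(np.float32); print(cv2.minAreaRect(pts))
t=k>30
for a,bb,cc in zip(w[t].round(),u[t],v[t]): print(a.astype(int),bb,cc)
```

```text
counter 0.49422320910571993
base 569 [564.65765816 -28.71441493  12.36964368]
((571.4115600585938, -29.95648193359375), (148.6947479248047, 98.54290008544922), 16.862459182739258)
[632 -38  35] 264 163
[628 -23  35] 260 164
[627 -27  38] 261 164
[628 -31  35] 262 164
[628 -34  33] 263 164
[628 -38  34] 264 164
[629 -42  31] 265 164
[624 -12  34] 257 165
[624 -16  37] 258 165
[624 -19  36] 259 165
[624 -23  36] 260 165
[625 -27  33] 261 165
[624 -31  36] 262 165
[624 -34  36] 263 165
[625 -38  34] 264 165
[624 -42  36] 265 165
[620   3  33] 253 166
[620  -1  34] 254 166
[620  -5  33] 255 166
[620  -8  36] 256 166
[620 -12  37] 257 166
[620 -16  36] 258 166
[621 -20  31] 259 166
[621 -23  30] 260 166
[621 -27  32] 261 166
[621 -31  30] 262 166
[620 -34  39] 263 166
[620 -38  39] 264 166
[621 -42  36] 265 166
[616   6  34] 252 167
[615   3  41] 253 167
[617  -1  32] 254 167
[616  -5  37] 255 167
[616 -12  39] 257 167
[615 -16  43] 258 167
[615 -19  42] 259 167
[615 -23  42] 260 167
[616 -27  40] 261 167
[616 -31  37] 262 167
[617 -34  36] 263 167
[616 -38  40] 264 167
[617 -42  35] 265 
[... 5749 characters left out ...]
4 -36 124] 264 186
[534 -39 125] 265 186
[534 -43 125] 266 186
[534 -46 129] 267 186
[533 -49 134] 268 186
[541 -14  35] 257 187
[537 -16  69] 258 187
[537 -20  73] 259 187
[538 -24  65] 260 187
[539 -28  56] 261 187
[541 -32  45] 262 187
[541 -35  41] 263 187
[530 -36 127] 264 187
[529 -39 136] 265 187
[529 -42 136] 266 187
[529 -45 139] 267 187
[529 -49 139] 268 187
[529 -52 139] 269 187
[536 -17  53] 258 188
[537 -21  44] 259 188
[538 -25  36] 260 188
[526 -35 137] 264 188
[526 -39 137] 265 188
[525 -42 142] 266 188
[525 -45 143] 267 188
[525 -49 145] 268 188
[525 -52 145] 269 188
[522 -39 141] 265 189
[521 -42 145] 266 189
[522 -45 141] 267 189
[522 -49 144] 268 189
[518 -39 142] 265 190
```

```bash
R='x'; 
python3 -m handwheel '[{"xyz":[0,0,0],"rotation":[0,0,8.2]},{"xyz":[0,0,0],"rotation":[0,0,8.2]},{"xyz":[0,0,0],"rotation":[0,0,8.2]},{"xyz":[0,0,0],"rotation":[0,0,8.2]},{"xyz":[0,0,0],"rotation":[0,0,8.2]}]' -1
```

```text
clock: 1.2
tool_pos: [219.1, 504.5, 231.4]
tcp_rot: [-3.142, -0.0, 0.44]
ft_force: [-0.0, 0.1, 0.6]
grip_width: 85.3
```

View pics/top1.png

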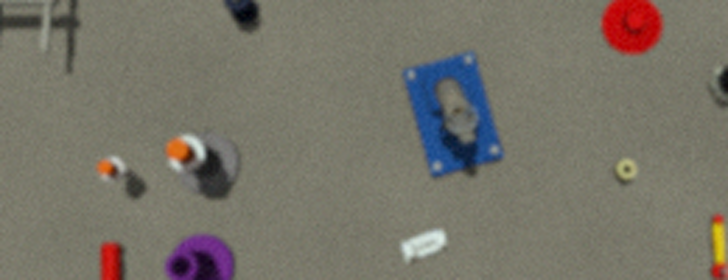

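View pics/scene1.png

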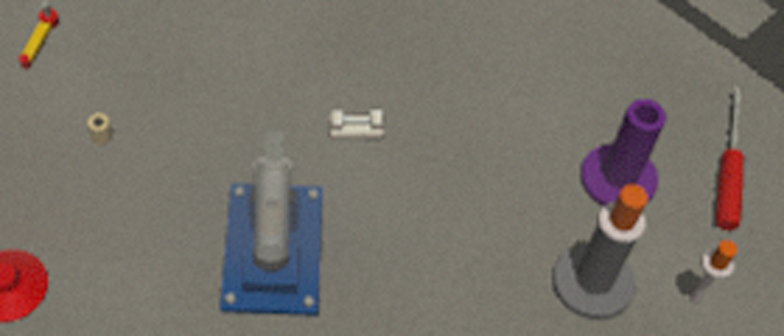

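The crops confirm the setup. In the top crop the bushing is at (627,168), the tube and its blue base at (455,115), the grey stand with the large rod at (200,160), and the small rod at (110,168).

```bash
python3 -m handwheel '[{"xyz":[0,0,0],"rotation":[0,0,8.2]},{"xyz":[0,0,0],"rotation":[0,0,8.2]},{"xyz":[0,0,0],"rotation":[0,0,8.2]},{"xyz":[0,0,0],"rotation":[0,0,8.2]},{"xyz":[0,0,0],"rotation":[0,0,8.2]}]' >/dev/null
python3 -m handwheel '[{"xyz":[0,0,0],"rotation":[0,0,8.2]},{"xyz":[0,0,0],"rotation":[0,0,8.2]},{"xyz":[0,0,0],"rotation":[0,0,8.2]},{"xyz":[0,0,0],"rotation":[0,0,8.2]},{"xyz":[0,0,0],"rotation":[0,0,8.2]}]' >/dev/null
python3 -m handwheel '[{"xyz":[0,0,0],"rotation":[0,0,8.2]},{"xyz":[0,0,0],"rotation":[0,0,8.2]}]'
cat >> h.py <<'E'
def pose():
    s=readout.read_state(); return np.array(s['tool_pos']),R.from_euler('xyz',s['tcp_rot'])
def delta(target,p=None,r=None):
    if p is None: p,r=pose()
    d=r.inv().apply(np.array(target)-p)/10
    print('tool delta cm',d.round(2),'norm',np.linalg.norm(d).round(2),'rows>=',np.ceil(np.linalg.norm(d)/5)); return d
E
python3 - <<'E'
from h import *
print(readout.read_state()['tool_pos'],readout.read_state()['tcp_rot'],readout.read_state()['q'])
delta([450,-245,230])
print(camera_model('wrist'))
E
```

```text
clock: 2.4
tool_pos: [219.1, 504.5, 231.4]
tcp_rot: [-3.142, 0.0, -1.278]
ft_force: [0.3, 0.0, -0.6]
grip_width: 85.4
[219.14960776 504.45765669 231.36389218] [-3.14151250e+00  6.08924595e-05 -1.27791223e+00] [ 1.05788477e+00  8.71635918e-02  1.37069390e+00 -1.16539039e-05
  1.68363517e+00  2.33579569e+00]
tool delta cm [78.42 -0.46  0.13] norm 78.42 rows>= 16.0
{'fx': 308.44626307680375, 'fy': 308.44626307680375, 'cx': 253.30388600845697, 'cy': 189.8318335218783, 'rvec': array([-2.30804511,  1.71786964,  0.27252381]), 'tvec': array([420.71494554, 297.18069751, 489.81598638])}
```

```bash
python3 - <<'E'
from h import *
c=camera_model('wrist');Rc=R.from_rotvec(c['rvec']);p,r=pose()
cp=-Rc.inv().apply(c['tvec']); print('cam in tool',r.inv().apply(cp-p), 'view dir in tool', r.inv().apply(Rc.inv().apply([0,0,1])),'x axis',r.inv().apply(Rc.inv().apply([1,0,0])))
delta([495,-257,230])
E
python3 -m handwheel '[{"xyz":[4.9,0,0],"rotation":[0,0,0]},{"xyz":[4.9,0,0],"rotation":[0,0,0]},{"xyz":[4.9,0,0],"rotation":[0,0,0]},{"xyz":[4.9,0,0],"rotation":[0,0,0]},{"xyz":[4.9,0,0],"rotation":[0,0,0]}]'
python3 -m handwheel '[{"xyz":[4.9,0,0],"rotation":[0,0,0]},{"xyz":[4.9,0,0],"rotation":[0,0,0]},{"xyz":[4.9,0,0],"rotation":[0,0,0]},{"xyz":[4.9,0,0],"rotation":[0,0,0]},{"xyz":[4.9,0,0],"rotation":[0,0,0]}]'
python3 - <<'E'
from h import *
delta([495,-257,230])
E
```

```text
cam in tool [-1.18259814e-01 -7.93464739e+01 -1.42723208e+02] view dir in tool [-7.89424469e-04  3.09183575e-01  9.51002047e-01] x axis [9.99998321e-01 1.81696561e-03 2.39376163e-04]
tool delta cm [80.87 -4.43  0.13] norm 80.99 rows>= 17.0
clock: 2.9
tool_pos: [291.4, 268.6, 231.5]
tcp_rot: [-3.141, 0.0, -1.271]
ft_force: [0.8, -0.8, 0.0]
grip_width: 85.2
clock: 3.4
tool_pos: [363.5, 34.3, 231.8]
tcp_rot: [-3.14, -0.0, -1.272]
ft_force: [1.7, 1.0, 0.4]
grip_width: 85.5
tool delta cm [31.71 -3.99  0.2 ] norm 31.96 rows>= 7.0
```

```bash
python3 -m handwheel '[{"xyz":[4.6,-0.6,0],"rotation":[0,0,0]},{"xyz":[4.6,-0.6,0],"rotation":[0,0,0]},{"xyz":[4.6,-0.6,0],"rotation":[0,0,0]},{"xyz":[4.6,-0.6,0],"rotation":[0,0,0]},{"xyz":[4.6,-0.6,0],"rotation":[0,0,0]}]'
python3 -m handwheel '[{"xyz":[4.4,-0.5,0],"rotation":[0,0,0]},{"xyz":[4.4,-0.5,0],"rotation":[0,0,0]},{"xyz":[0,0,0],"rotation":[0,0,0]}]'
cat >> h.py <<'E'
def snap(name,tag):
    c=camera_model(name); p,d=grab_frame(name); cv2.imwrite(f'pics/{tag}.png',p[:,:,::-1]); np.savez(tag+'.npz',p=p,d=d); return c,p,d
E
python3 - <<'E'
from h import *
c,p,d=snap('wrist','w1')
np.save('w1c.npy',c,allow_pickle=True)
print(pose()[0])
for s in models.silhouettes('wrist','bushing')[:3]:
    w,u,v=world(c,d,s['region']); t=w[:,2]>26
    print(s['conf'],s['extent'],len(w),np.median(w,0),w.max(0),'top',t.sum(),w[t].mean(0),cv2.minEnclosingCircle(w[t][:,:2].astype(np.float32)))
m=np.ones((384,512),bool);w,_,_=world(c,d,m); print('counter',np.median(w[:,2]))
E
```

```text
clock: 3.9
tool_pos: [460.2, -176.8, 231.5]
tcp_rot: [-3.141, -0.0, -1.273]
ft_force: [0.7, 1.0, 0.1]
grip_width: 85.4
clock: 4.2
tool_pos: [496.0, -260.5, 229.1]
tcp_rot: [3.139, 0.0, -1.277]
ft_force: [-0.7, 1.0, -0.7]
grip_width: 85.9
[ 495.34886701 -258.01791419  229.69600307]
0.68 [245.8, 146.6, 263.2, 170.6] 423 [ 501.15356842 -257.6020691    29.79965451] [ 510.6405019  -246.24143293   32.10593048] top 326 [ 498.8745556  -258.1333291    30.05991027] ((498.3163757324219, -258.3104553222656), 11.592965126037598)
0.33 [305.6, 221.9, 336.5, 286.4] 834 [ 395.26862464 -382.8906172    13.08996861] [ 440.96221818 -375.44677465   34.88210447] top 51 [ 367.4412816  -385.83648779   32.03372471] ((366.45556640625, -386.8877868652344), 4.395963668823242)
counter 0.42309093166594985
```

View pics/w1.png

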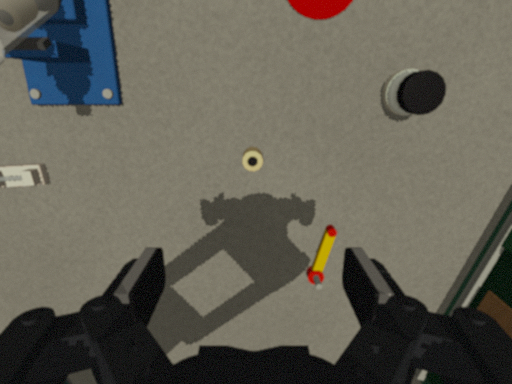

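The wrist picture shows the bushing at (253,160), standing, with its measured top at z = 30. I'll descend to grasp it.

Run:
```python
from h import *
print(pose()[0],pose()[1].as_euler('xyz'));delta([498.4,-258.3,8])
```

```text
[ 495.08585956 -256.53402352  230.35670291] [ 3.14056843e+00  2.00449328e-03 -1.27355880e+00]
tool delta cm [ 0.31 -0.29 22.23] norm 22.24 rows>= 5.0
```

```bash
python3 -m handwheel '[{"xyz":[0.3,-0.25,4.5],"rotation":[0,0,0]},{"xyz":[0,0,4.5],"rotation":[0,0,0]},{"xyz":[0,0,4.5],"rotation":[0,0,0]},{"xyz":[0,0,4],"rotation":[0,0,0]},{"xyz":[0,0,0],"rotation":[0,0,0]}]'
python3 -m handwheel '[{"xyz":[0,0,0],"rotation":[0,0,0]},{"xyz":[0,0,0],"rotation":[0,0,0]}]'
python3 - <<'E'
from h import *
print(pose()[0]);delta([498.4,-258.3,8])
E
```

```text
clock: 4.8
tool_pos: [493.9, -253.7, 50.0]
tcp_rot: [3.133, 0.011, -1.27]
ft_force: [-0.5, -0.1, -0.3]
grip_width: 84.8
clock: 5.0
tool_pos: [500.5, -258.7, 60.1]
tcp_rot: [-3.137, -0.005, -1.271]
ft_force: [-0.3, -1.5, 0.8]
grip_width: 85.2
[ 500.46169595 -258.7130421    60.05405405]
tool delta cm [-0.12  0.21  5.2 ] norm 5.21 rows>= 2.0
```

```bash
python3 -m handwheel '[{"xyz":[0,0,1.5],"rotation":[0,0,0]},{"xyz":[0,0,1.5],"rotation":[0,0,0]},{"xyz":[0,0,1.3],"rotation":[0,0,0]},{"xyz":[0,0,0.5],"rotation":[0,0,0]},{"xyz":[0,0,0],"rotation":[0,0,0]}]'
python3 -m handwheel '[{"xyz":[0,0,0],"rotation":[0,0,0]},{"xyz":[0,0,0],"rotation":[0,0,0]},{"xyz":[0,0,0],"rotation":[0,0,0]}]'
python3 -m handwheel '[{"xyz":[0,0,0],"rotation":[0,0,0]},{"xyz":[0,0,0],"rotation":[0,0,0]},{"xyz":[0,0,0],"rotation":[0,0,0]},{"xyz":[0,0,0],"rotation":[0,0,0]},{"xyz":[0,0,0],"rotation":[0,0,0]}]' 1
python3 -m handwheel '[{"xyz":[0,0,0],"rotation":[0,0,0]},{"xyz":[0,0,0],"rotation":[0,0,0]},{"xyz":[0,0,0],"rotation":[0,0,0]}]'
```

```text
clock: 5.5
tool_pos: [497.4, -257.4, 6.3]
tcp_rot: [3.139, 0.003, -1.272]
ft_force: [-0.3, 0.2, 0.6]
grip_width: 85.4
clock: 5.8
tool_pos: [499.0, -258.4, 9.0]
tcp_rot: [-3.141, -0.001, -1.272]
ft_force: [0.4, 0.5, 0.0]
grip_width: 85.4
clock: 6.3
tool_pos: [498.9, -258.2, 8.8]
tcp_rot: [-3.141, -0.001, -1.272]
ft_force: [-0.2, 0.3, -0.2]
grip_width: 21.9
clock: 6.6
tool_pos: [498.8, -258.2, 8.6]
tcp_rot: [-3.141, -0.0, -1.272]
ft_force: [-0.6, 0.2, 2.3]
grip_width: 21.9
```

```bash
python3 -m handwheel '[{"xyz":[0,0,-2],"rotation":[0,0,0]},{"xyz":[0,0,-4],"rotation":[0,0,0]},{"xyz":[0,0,-5],"rotation":[0,0,0]},{"xyz":[0,0,-5],"rotation":[0,0,0]},{"xyz":[0,0,-5],"rotation":[0,0,0]}]'
python3 -m handwheel '[{"xyz":[-2,0,-3],"rotation":[0,0,0]},{"xyz":[-4,0,-1],"rotation":[0,0,0]},{"xyz":[-4,0,0],"rotation":[0,0,0]},{"xyz":[-3,0,0],"rotation":[0,0,0]},{"xyz":[-2,0,0],"rotation":[0,0,0]}]'
python3 - <<'E'
from h import *
print(pose()[0]);delta([530,-50,260])
E
```

```text
clock: 7.1
tool_pos: [497.9, -257.7, 219.5]
tcp_rot: [3.141, 0.001, -1.272]
ft_force: [1.3, -1.3, -0.6]
grip_width: 21.9
clock: 7.6
tool_pos: [453.4, -112.8, 258.2]
tcp_rot: [-3.142, 0.001, -1.271]
ft_force: [0.8, -0.6, -0.3]
grip_width: 21.9
[ 453.42111661 -112.82190912  258.23912367]
tool delta cm [-3.74 -9.17 -0.17] norm 9.91 rows>= 2.0
```

```bash
python3 -m handwheel '[{"xyz":[-1.2,-2.7,0],"rotation":[0,0,0]},{"xyz":[-1.2,-3,0],"rotation":[0,0,0]},{"xyz":[-1,-2,0],"rotation":[0,0,0]},{"xyz":[-0.3,-1.5,0],"rotation":[0,0,0]},{"xyz":[0,0,0],"rotation":[0,0,0]}]'
python3 -m handwheel '[{"xyz":[0,0,0],"rotation":[0,0,0]},{"xyz":[0,0,0],"rotation":[0,0,0]},{"xyz":[0,0,0],"rotation":[0,0,0]}]'
python3 - <<'E'
from h import *
c,p,d=snap('wrist','w2')
np.save('w2c.npy',c,allow_pickle=True)
print(pose()[0],c)
for t in('bushing','tube'):
  for s in models.silhouettes('wrist',t)[:3]:
    w,u,v=world(c,d,s['region']); print(t,s['conf'],s['extent'],len(w),np.median(w,0),w.min(0),w.max(0))
E
```

```text
clock: 8.1
tool_pos: [532.2, -51.6, 257.3]
tcp_rot: [3.14, 0.001, -1.27]
ft_force: [0.5, -0.5, 0.1]
grip_width: 21.9
clock: 8.4
tool_pos: [530.9, -53.0, 258.5]
tcp_rot: [-3.142, -0.0, -1.273]
ft_force: [0.6, -0.4, -0.9]
grip_width: 21.9
[530.93684492 -52.92798889 258.56564297] {'fx': 308.44626307680375, 'fy': 308.44626307680375, 'cx': 253.30388600845697, 'cy': 189.8318335218783, 'rvec': array([-2.31155079,  1.71225897,  0.27125478]), 'tvec': array([-205.16485127,  419.69324429,  558.31601716])}
bushing 0.88 [233.0, 223.6, 281.3, 296.0] 2847 [535.56855261 -51.66478539 279.5700926 ] [518.54186926 -64.40843647 250.51365951] [542.51092441 -40.82538407 282.03640279]
tube 0.97 [219.0, 79.5, 263.9, 200.7] 3848 [564.11247408 -30.77263903 110.07129379] [463.9235929  -63.35052263  -1.24932226] [615.10125589  -0.93349086 147.02488493]
```

View pics/w2.png

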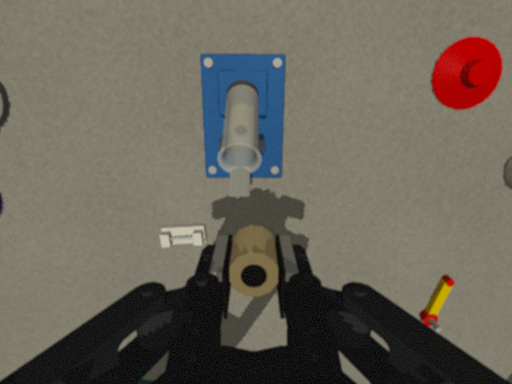

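The wrist picture shows the bushing held at (253,262), aligned with the fingers. The tube mouth is at about (240,158) and the tongue tip at (238,195). Next I'll fit the tube pose.

```bash
cat > fit.py <<'E'
from h import *
from scipy.optimize import least_squares
z=np.load('w2.npz');c=np.load('w2c.npy',allow_pickle=True).item()
p,d=z['p'],z['d']
w,u,v=world(c,d,np.ones((384,512),bool)); px=p[v,u].astype(int)
print('counter',np.median(w[(w[:,2]<5)][:,2]))
near=(abs(w[:,0]-560)<110)&(abs(w[:,1]+30)<90)
b=(px[:,2]>px[:,0]+50)&near&(w[:,2]>5)&(w[:,2]<20)
rc=cv2.minAreaRect(w[b][:,:2].astype(np.float32)); print('base',rc)
def axes(y):
    cy,sy=np.cos(y),np.sin(y); s,k=.5,np.sqrt(3)/2
    return np.array([k*cy,k*sy,s]),np.array([-sy,cy,0]),np.array([-s*cy,-s*sy,k])
t=near&(w[:,2]>62)&(w[:,2]<152)&(v<215)
P=w[t]
def res(q,sel=None):
    X,Y,Z=axes(q[2]);o=np.array([q[0],q[1],42])
    r=P-o;zz=r@Z;rad=np.hypot(r@X,r@Y)
    return zz,rad,r@X,r@Y
q=np.array([600.,-20,np.radians(16.9)])
for it in range(6):
    zz,rad,a,bb=res(q); m=(zz>30)&(zz<90)&(rad>13)&(rad<24)&(a>0)
    Pall=P
    f=lambda k:(lambda s:(np.hypot((Pall[m]-[k[0],k[1],42])@axes(k[2])[0],(Pall[m]-[k[0],k[1],42])@axes(k[2])[1])-18))(0)
    q=least_squares(f,q,loss='soft_l1',f_scale=1).x
print('cyl fit',q[:2],np.degrees(q[2]),m.sum(),'rms',np.sqrt(np.mean(f(q)**2)))
X,Y,Z=axes(q[2]);o=np.array([q[0],q[1],42]);print('mouth',o+100*Z)
zz,rad,a,bb=res(q)
tg=(zz>104)&(abs(a+14)<6)
print('tongue pts',tg.sum(),'zmax',zz[tg].max(),'a',np.median(a[tg]),'y range',bb[tg].min(),bb[tg].max(),'mean',bb[tg].mean())
rim=(zz>92)&(zz<104)&(rad<24)&(rad>11)
print('rim n',rim.sum(),'zmax pct',np.percentile(zz[rim],95),'y',bb[rim].min(),bb[rim].max(),'x',a[rim].max())
im=p.copy()
def draw(pts,col):
    uv,_=cv2.projectPoints(pts,c['rvec'],c['tvec'],np.array([[c['fx'],0,c['cx']],[0,c['fy'],c['cy']],[0,0,1]]),None)
    uv=uv[:,0]
    for a in uv: 
        x,y=np.round((a-[180,60])*5+2).astype(int)
        cv2.circle(big,(x,y),1,col,-1)
big=cv2.resize(p[60:210,180:310],None,fx=5,fy=5,interpolation=cv2.INTER_CUBIC)[...,::-1].copy()
th=np.linspace(0,2*np.pi,80)
for r,col in((20.5,(0,0,255)),(14,(0,255,0))): draw(np.array([o+100*Z+r*(np.cos(k)*X+np.sin(k)*Y) for k in th]),col)
draw(np.array([o+zv*Z-14*X+yv*Y for zv in np.linspace(100,128,30) for yv in(-9,9)]),(255,0,255))
draw(np.array([o+128*Z-14*X+yv*Y for yv in np.linspace(-9,9,20)]),(255,0,255))
cv2.imwrite('pics/fit1.png',big[:600])
E
python3 fit.py
```

```text
counter 0.03932164111572574
base ((569.6163330078125, -27.63184356689453), (146.50559997558594, 97.9857177734375), 16.923425674438477)
cyl fit [593.56829078 -20.46669511] 16.822975209074297 1291 rms 0.3482906488717899
mouth [545.70811474 -34.93747772 128.60254038]
tongue pts 453 zmax 128.7663819717917 a -13.778663049539816 y range -9.023220826150055 8.936441340455922 mean -0.1721678956056145
rim n 783 zmax pct 101.4200201682062 y -19.667259278356532 19.414473268806447 x 20.687520015315588
```

```bash
python3 -m handwheel '[{"xyz":[0,0,0],"rotation":[5,0,0]},{"xyz":[0,0,0],"rotation":[7.5,0,0]},{"xyz":[0,0,0],"rotation":[7.5,0,0]},{"xyz":[0,0,0],"rotation":[6,0,0]},{"xyz":[0,0,0],"rotation":[4,0,0]}]'
python3 -m handwheel '[{"xyz":[0,0,0],"rotation":[0,0,0]},{"xyz":[0,0,0],"rotation":[0,0,0]},{"xyz":[0,0,0],"rotation":[0,0,0]}]'
cat >> h.py <<'E'
def axes(y):
    cy,sy=np.cos(y),np.sin(y); s,k=.5,np.sqrt(3)/2
    return np.array([k*cy,k*sy,s]),np.array([-sy,cy,0]),np.array([-s*cy,-s*sy,k])
O=np.array([593.57,-20.47,42.]); X,Y,Z=axes(np.radians(16.82))
def intube():
    p,r=pose(); d=p-O; print('TCP in tube',(d@X).round(1),(d@Y).round(1),(d@Z).round(1),'tilt err deg',np.degrees(np.arccos(min(1,-r.apply([0,0,1])@Z))).round(2),'toolx.Y',(r.apply([1,0,0])@Y).round(3)); 
    print('toolz off along X,Y',np.degrees([-r.apply([0,0,1])@X,-r.apply([0,0,1])@Y]).round(2), 'q',readout.read_state()['q'].round(2),'f',readout.read_state()['ft_force'].round(1))
def totube(x,y,z): return delta(O+x*X+y*Y+z*Z)
E
python3 - <<'E'
from h import *
intube(); totube(-.5,0,150)
E
```

```text
clock: 9.05
tool_pos: [530.3, -52.6, 258.5]
tcp_rot: [-2.614, -0.001, -1.273]
ft_force: [-0.2, 0.5, -0.8]
grip_width: 22.1
clock: 9.35
tool_pos: [532.0, -52.4, 259.1]
tcp_rot: [-2.618, -0.001, -1.272]
ft_force: [0.6, -0.3, -0.2]
grip_width: 22.2
TCP in tube 49.5 -12.7 222.1 tilt err deg 0.12 toolx.Y -1.0
toolz off along X,Y [-0.   -0.12] q [-0.41 -0.28  1.73  0.34  1.28  0.84] f [ 0.6 -0.3 -0.2]
tool delta cm [-1.28  5.    7.21] norm 8.87 rows>= 2.0
```

View pics/fit1.png

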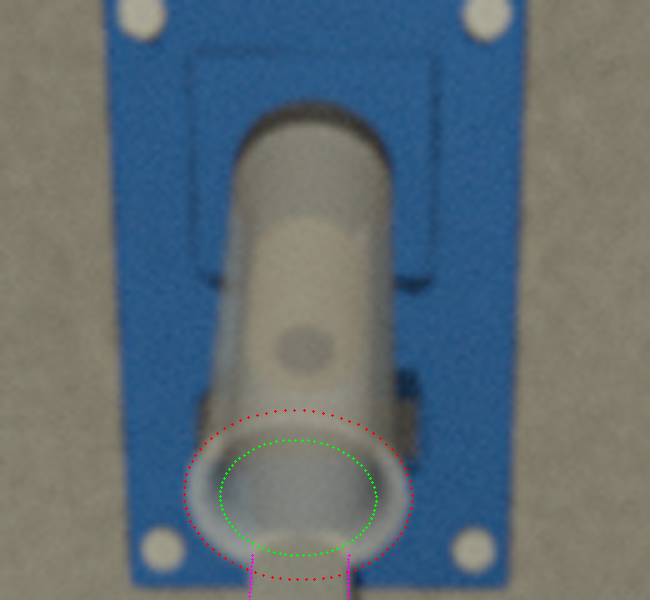

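The projected rim (the ellipse around (300,495)) and the tongue edges match the picture. Moving onto the axis.

```bash
python3 -m handwheel '[{"xyz":[-0.3,1,0],"rotation":[0,0,0]},{"xyz":[-0.5,2,1],"rotation":[0,0,0]},{"xyz":[-0.3,1.4,1.5],"rotation":[0,0,0]},{"xyz":[-0.15,0.6,1.5],"rotation":[0,0,0]},{"xyz":[0,0,0.6],"rotation":[0,0,0]}]'
python3 -m handwheel '[{"xyz":[0,0,0],"rotation":[0,0,0]},{"xyz":[0,0,0],"rotation":[0,0,0]},{"xyz":[0,0,0],"rotation":[0,0,0]},{"xyz":[0,0,0],"rotation":[0,0,0]}]'
python3 - <<'E'
from h import *
intube(); 
c,p,d=snap('wrist','w3')
from h import *
for s in models.silhouettes('wrist','bushing')[:3]:
    w,u,v=world(c,d,s['region']); q=np.c_[(w-O)@X,(w-O)@Y,(w-O)@Z]; print(s['conf'],s['extent'],q.min(0),q.max(0),np.percentile(q,[2,98],axis=0))
totube(-.5,0,120)
intube()
E
```

```text
clock: 9.85
tool_pos: [507.0, -45.5, 190.8]
tcp_rot: [-2.622, 0.003, -1.271]
ft_force: [0.1, 0.5, 0.2]
grip_width: 21.9
clock: 10.25
tool_pos: [508.8, -46.5, 194.6]
tcp_rot: [-2.617, -0.001, -1.272]
ft_force: [-0.0, 1.2, 0.9]
grip_width: 21.9
TCP in tube -0.5 -0.4 176.5 tilt err deg 0.12 toolx.Y -1.0
toolz off along X,Y [-0.08 -0.1 ] q [-0.42 -0.31  1.89  0.36  1.18  0.78] f [-0.   1.2  0.9]
0.97 [234.0, 225.4, 280.1, 297.0] [-129.34576272  -23.40016191    3.9384129 ] [ 11.1410261   24.23532628 199.83626638] [[-10.47708503 -10.65373358 170.68639501]
 [ 10.63931056   9.88072958 199.06702231]]
tool delta cm [-0.02 -0.03  5.62] norm 5.62 rows>= 2.0
TCP in tube -0.9 -0.3 176.2 tilt err deg 0.13 toolx.Y -1.0
toolz off along X,Y [-0.05 -0.12] q [-0.42 -0.31  1.89  0.36  1.18  0.78] f [ 0.7  0.5 -0.3]
```

View pics/w3.png

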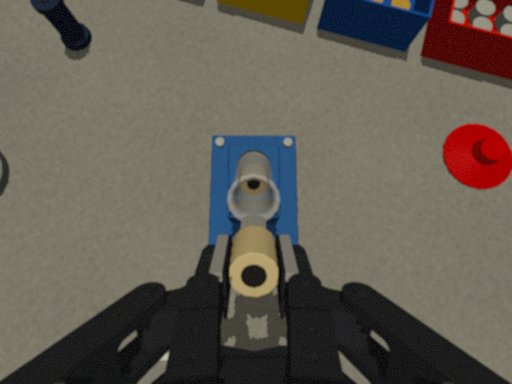

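Wrist picture w3 shows the bushing at (254,260), in line with the mouth at (254,200). Inserting slowly.

```bash
python3 -m handwheel '[{"xyz":[-0.03,0,1],"rotation":[0,0,0]},{"xyz":[0,0,1.5],"rotation":[0,0,0]},{"xyz":[0,0,1.5],"rotation":[0,0,0]},{"xyz":[0,0,1],"rotation":[0,0,0]},{"xyz":[0,0,0.6],"rotation":[0,0,0]}]'
python3 -m handwheel '[{"xyz":[0,0,0.3],"rotation":[0,0,0]},{"xyz":[0,0,0],"rotation":[0,0,0]},{"xyz":[0,0,0],"rotation":[0,0,0]},{"xyz":[0,0,0],"rotation":[0,0,0]}]'
python3 - <<'E'
from h import *
intube()
E
```

```text
clock: 10.85
tool_pos: [535.6, -37.5, 144.5]
tcp_rot: [-2.617, 0.0, -1.272]
ft_force: [0.7, -0.5, 1.8]
grip_width: 22.3
clock: 11.25
tool_pos: [536.6, -37.3, 142.8]
tcp_rot: [-2.617, -0.0, -1.272]
ft_force: [3.2, 1.2, 0.5]
grip_width: 22.0
TCP in tube -1.1 0.4 117.0 tilt err deg 0.15 toolx.Y -1.0
toolz off along X,Y [-0.05 -0.14] q [-0.37 -0.21  1.92  0.37  1.04  0.78] f [3.2 1.2 0.5]
```

```bash
python3 -m handwheel '[{"xyz":[0.03,-0.03,0.4],"rotation":[0,0,0]},{"xyz":[0,0,0.4],"rotation":[0,0,0]},{"xyz":[0,0,0.3],"rotation":[0,0,0]},{"xyz":[0,0,0.2],"rotation":[0,0,0]},{"xyz":[0,0,0],"rotation":[0,0,0]}]'
python3 -m handwheel '[{"xyz":[0,0,0],"rotation":[0,0,0]},{"xyz":[0,0,0],"rotation":[0,0,0]},{"xyz":[0,0,0],"rotation":[0,0,0]}]'
python3 - <<'E'
from h import *
intube()
c,p,d=snap('wrist','w4'); intube()
E
```

```text
clock: 11.75
tool_pos: [543.2, -35.6, 131.0]
tcp_rot: [-2.618, 0.0, -1.272]
ft_force: [2.3, 0.9, -0.3]
grip_width: 22.3
clock: 12.05
tool_pos: [543.0, -35.6, 131.3]
tcp_rot: [-2.618, 0.0, -1.272]
ft_force: [3.0, 1.2, -0.1]
grip_width: 22.2
TCP in tube -1.1 0.2 103.7 tilt err deg 0.16 toolx.Y -1.0
toolz off along X,Y [-0.01 -0.16] q [-0.36 -0.19  1.92  0.37  1.01  0.78] f [ 3.   1.2 -0.1]
TCP in tube -1.1 0.2 103.7 tilt err deg 0.16 toolx.Y -1.0
toolz off along X,Y [-0.01 -0.16] q [-0.36 -0.19  1.92  0.37  1.01  0.78] f [ 3.4  0.5 -0.8]
```

View pics/w4.png

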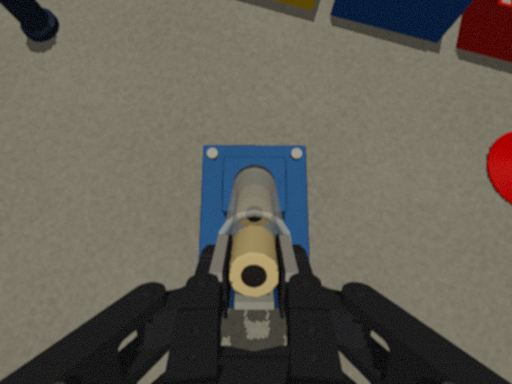

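In w4 the bushing's lower end is inside the rim at (254,225), and the 3 N reaction from the tongue agrees with that. Releasing.

```bash
python3 -m handwheel '[{"xyz":[0,0,0],"rotation":[0,0,0]},{"xyz":[0,0,0],"rotation":[0,0,0]},{"xyz":[0,0,0],"rotation":[0,0,0]},{"xyz":[0,0,0],"rotation":[0,0,0]},{"xyz":[0,0,0],"rotation":[0,0,0]}]' -1
python3 -m handwheel '[{"xyz":[0,0,-1],"rotation":[0,0,0]},{"xyz":[0,0,-3],"rotation":[0,0,0]},{"xyz":[0,0,-3],"rotation":[0,0,0]},{"xyz":[0,0,0],"rotation":[0,0,0]}]'
python3 - <<'E'
from h import *
c,p,d=snap('wrist','w5'); intube()
for t in('bushing',):
  for s in models.silhouettes('wrist',t)[:3]:
    w,u,v=world(c,d,s['region']); q=np.c_[(w-O)@X,(w-O)@Y,(w-O)@Z]; print(s['conf'],s['extent'],np.percentile(q,[2,50,98],axis=0).round(1))
E
```

```text
clock: 12.6
tool_pos: [542.8, -35.6, 131.1]
tcp_rot: [-2.618, 0.0, -1.272]
ft_force: [0.1, 0.2, -0.6]
grip_width: 85.1
clock: 13.0
tool_pos: [510.8, -47.3, 197.9]
tcp_rot: [-2.61, -0.006, -1.273]
ft_force: [0.5, -0.1, 0.1]
grip_width: 85.2
TCP in tube 1.1 -1.2 176.5 tilt err deg 0.29 toolx.Y -1.0
toolz off along X,Y [-0.28  0.08] q [-0.41 -0.31  1.89  0.36  1.17  0.78] f [ 0.3 -1.2 -0.6]
0.83 [237.8, 183.6, 266.4, 213.3] [[-12.  -11.   71.3]
 [ -0.6  -0.1  85.7]
 [ 12.9  11.3  94.4]]
```

View pics/w5.png

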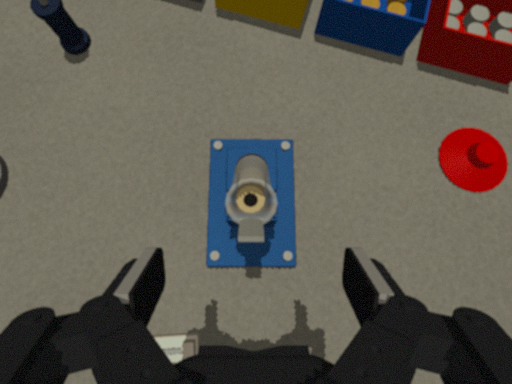

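In w5 the bushing sits in the tube at (250,200), with its upper end just below the mouth. Untilting, then on to the rod.

```bash
python3 -m handwheel '[{"xyz":[0,0,-3],"rotation":[0,0,0]},{"xyz":[0,0,-3],"rotation":[-5,0,0]},{"xyz":[0,0,-2],"rotation":[-8,0,0]},{"xyz":[0,0,0],"rotation":[-8,0,0]},{"xyz":[0,0,0],"rotation":[-8,0,0]}]'
python3 -m handwheel '[{"xyz":[-2,0,0],"rotation":[-1,0,0]},{"xyz":[-4,0,0],"rotation":[0,0,0]},{"xyz":[-5,0,0],"rotation":[0,0,0]},{"xyz":[-5,0,0],"rotation":[0,0,0]},{"xyz":[-4.8,0,0],"rotation":[0,0,0]}]'
python3 - <<'E'
from h import *
print(pose()[0]);delta([485,287,285])
E
```

```text
clock: 13.6
tool_pos: [473.0, -57.4, 262.9]
tcp_rot: [-3.128, -0.002, -1.273]
ft_force: [0.2, -0.4, 0.0]
grip_width: 85.4
clock: 14.1
tool_pos: [410.4, 143.4, 260.2]
tcp_rot: [3.139, 0.001, -1.272]
ft_force: [0.5, 0.6, -0.7]
grip_width: 85.1
[410.38316285 143.3690157  260.20163355]
tool delta cm [-11.53 -11.35  -2.51] norm 16.37 rows>= 4.0
```

```bash
python3 -m handwheel '[{"xyz":[-3,-3,-1],"rotation":[0,0,0]},{"xyz":[-3,-3,-1],"rotation":[0,0,0]},{"xyz":[-3,-3,0],"rotation":[0,0,0]},{"xyz":[-2.5,-2.3,0],"rotation":[0,0,0]},{"xyz":[0,0,0],"rotation":[0,0,0]}]'
python3 -m handwheel '[{"xyz":[0,0,0],"rotation":[0,0,0]},{"xyz":[0,0,0],"rotation":[0,0,0]},{"xyz":[0,0,0],"rotation":[0,0,0]}]'
python3 - <<'E'
from h import *
c,p,d=snap('wrist','w6'); np.save('w6c.npy',c,allow_pickle=True); print(pose()[0])
for t in('rod','rod_stand'):
  for s in models.silhouettes('wrist',t)[:3]:
    w,u,v=world(c,d,s['region']); print(t,s['conf'],s['extent'],len(w),np.percentile(w,[1,50,99],axis=0).round(1))
    a=w[w[:,2]>170]
    if len(a)>20: print(' top',len(a),np.median(a[:,2]),cv2.minEnclosingCircle(a[:,:2].astype(np.float32)))
    a=w[(w[:,2]>125)&(w[:,2]<137)]
    if len(a)>20: print(' flange',len(a),np.median(a[:,2]),cv2.minEnclosingCircle(a[:,:2].astype(np.float32)))
E
```

```text
clock: 14.6
tool_pos: [486.0, 288.1, 278.0]
tcp_rot: [3.136, 0.0, -1.268]
ft_force: [0.1, 0.5, -0.1]
grip_width: 85.3
clock: 14.9
tool_pos: [485.4, 283.7, 282.2]
tcp_rot: [-3.142, -0.0, -1.273]
ft_force: [0.0, 0.1, -0.6]
grip_width: 85.5
[485.44665306 283.69796502 282.41337572]
rod 0.91 [132.0, 126.1, 173.6, 148.5] 779 [[ 4.656e+02  3.883e+02 -4.000e-01]
 [ 4.830e+02  3.990e+02  8.170e+01]
 [ 4.936e+02  4.165e+02  1.123e+02]]
rod 0.76 [220.3, 136.9, 264.1, 185.7] 1608 [[485.1 279.2 129.4]
 [502.5 299.9 155.3]
 [516.9 319.1 177.3]]
 top 717 175.87949734997594 ((497.26611328125, 299.164794921875), 12.652907371520996)
 flange 708 131.10203158017475 ((497.0227966308594, 299.09619140625), 21.594873428344727)
rod_stand 0.83 [211.6, 104.9, 275.8, 160.3] 1848 [[477.2 259.7   6.4]
 [514.4 303.2  12.1]
 [536.8 339.5 107.1]]
```

View pics/w6.png

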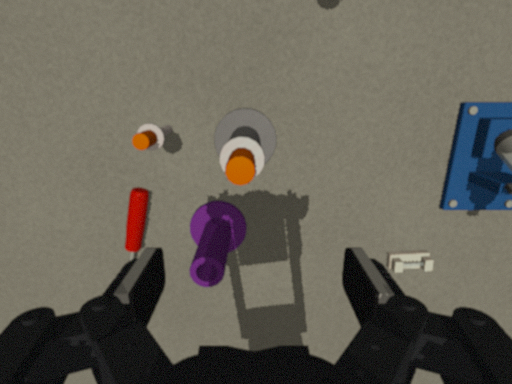

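The wrist picture shows the large rod's handle at (240,168) and its white flange at (243,155). The measured top is 176 and the flange 131, as expected. The small rod at (150,137) and the purple stand at (212,240) are clear of the fingers.

```bash
python3 - <<'E'
from h import *
delta([497.1,299.1,200])
E
python3 -m handwheel '[{"xyz":[-0.3,-0.5,2],"rotation":[0,0,0]},{"xyz":[-0.5,-0.5,2.5],"rotation":[0,0,0]},{"xyz":[-0.3,-0.5,2],"rotation":[0,0,0]},{"xyz":[0,0,1.7],"rotation":[0,0,0]},{"xyz":[0,0,0],"rotation":[0,0,0]}]'
python3 -m handwheel '[{"xyz":[0,0,0],"rotation":[0,0,0]},{"xyz":[0,0,0],"rotation":[0,0,0]},{"xyz":[0,0,0],"rotation":[0,0,0]}]'
python3 - <<'E'
from h import *
print(pose()[0]); delta([497.1,299.1,130.5])
E
```

```text
tool delta cm [-1.11 -1.54  8.26] norm 8.47 rows>= 2.0
clock: 15.55
tool_pos: [495.3, 298.6, 196.9]
tcp_rot: [3.136, -0.001, -1.273]
ft_force: [0.2, -0.5, 0.2]
grip_width: 85.2
clock: 15.85
tool_pos: [497.4, 299.8, 201.9]
tcp_rot: [-3.138, 0.001, -1.272]
ft_force: [0.7, -0.1, -0.3]
grip_width: 85.2
[497.38708636 299.78979419 201.87366275]
tool delta cm [0.06 0.07 7.14] norm 7.14 rows>= 2.0
```

```bash
python3 -m handwheel '[{"xyz":[0.03,0,1.5],"rotation":[0,0,0]},{"xyz":[0,0,2],"rotation":[0,0,0]},{"xyz":[0,0,1.7],"rotation":[0,0,0]},{"xyz":[0,0,1.2],"rotation":[0,0,0]},{"xyz":[0,0,0.6],"rotation":[0,0,0]}]'
python3 -m handwheel '[{"xyz":[0,0,0],"rotation":[0,0,0]},{"xyz":[0,0,0],"rotation":[0,0,0]},{"xyz":[0,0,0],"rotation":[0,0,0]},{"xyz":[0,0,0],"rotation":[0,0,0]}]'
python3 -m handwheel '[{"xyz":[0,0,0],"rotation":[0,0,0]},{"xyz":[0,0,0],"rotation":[0,0,0]},{"xyz":[0,0,0],"rotation":[0,0,0]},{"xyz":[0,0,0],"rotation":[0,0,0]},{"xyz":[0,0,0],"rotation":[0,0,0]}]' 1
python3 -m handwheel '[{"xyz":[0,0,0],"rotation":[0,0,0]},{"xyz":[0,0,0],"rotation":[0,0,0]},{"xyz":[0,0,0],"rotation":[0,0,0]}]'
```

```text
clock: 16.35
tool_pos: [496.0, 298.9, 127.9]
tcp_rot: [3.139, -0.0, -1.272]
ft_force: [-0.7, 1.2, 0.2]
grip_width: 85.4
clock: 16.75
tool_pos: [497.4, 299.6, 131.1]
tcp_rot: [-3.14, 0.0, -1.272]
ft_force: [0.1, -0.6, 0.9]
grip_width: 85.5
clock: 17.25
tool_pos: [497.5, 299.5, 131.1]
tcp_rot: [-3.139, 0.0, -1.272]
ft_force: [-0.2, -0.9, 4.3]
grip_width: 24.4
clock: 17.55
tool_pos: [497.5, 299.5, 131.1]
tcp_rot: [-3.139, 0.0, -1.272]
ft_force: [-0.5, -1.0, 4.5]
grip_width: 24.9
```

The fingers touch the flange (4.5 N, width about 25 on the 26 handle). Lifting.

```bash
python3 -m handwheel '[{"xyz":[0,0,-1],"rotation":[0,0,0]},{"xyz":[0,0,-2],"rotation":[0,0,0]},{"xyz":[0,0,-3],"rotation":[0,0,0]},{"xyz":[0,0,-3],"rotation":[0,0,0]},{"xyz":[0,0,-3],"rotation":[0,0,0]}]'
python3 -m handwheel '[{"xyz":[0,0,-2],"rotation":[0,0,0]},{"xyz":[0,0,-1],"rotation":[0,0,0]},{"xyz":[0,0,0],"rotation":[0,0,0]},{"xyz":[0,0,0],"rotation":[0,0,0]},{"xyz":[0,0,0],"rotation":[0,0,0]}]'
python3 - <<'E'
from h import *
from scipy.optimize import least_squares
c,p,d=snap('wrist','w7'); P,r=pose(); print(P,readout.read_state()['ft_force'])
w,u,v=world(c,d,np.ones((384,512),bool))
t=r.inv().apply(w-P)
m=(abs(t[:,0])<30)&(abs(t[:,1])<30)&(t[:,2]>8)&(t[:,2]<112)&(w[:,2]>128)
s=t[m]; print('shaft pts',len(s))
# fit line axis with radius 8
f=lambda q:np.hypot(s[:,0]-q[0]-q[2]*s[:,2],s[:,1]-q[1]-q[3]*s[:,2])-8
q=least_squares(f,[0,0,0,0],loss='soft_l1').x; print('axis',q,'tip',q[:2]+q[2:]*112,'res',np.abs(f(q)).mean())
print('zmax',np.percentile(s[:,2],[50,99,100]))
for a,b in((112,128),(5,16)):
  g=(abs(w[:,2]-(a+b)/2)<(b-a)/2)&(np.hypot(w[:,0]-497,w[:,1]-299)<60); 
  if g.sum()>10: print(a,g.sum(),cv2.minEnclosingCircle(w[g][:,:2].astype(np.float32)),w[g].min(0),w[g].max(0))
E
```

```text
clock: 18.05
tool_pos: [496.1, 299.1, 250.0]
tcp_rot: [3.139, -0.0, -1.272]
ft_force: [-1.0, -0.9, -1.7]
grip_width: 24.8
clock: 18.55
tool_pos: [496.2, 299.0, 277.6]
tcp_rot: [3.138, -0.001, -1.272]
ft_force: [1.6, -0.5, -1.9]
grip_width: 24.9
[496.23662377 299.05346279 277.80046168] [ 0.42934596 -0.65955315 -2.0774422 ]
shaft pts 578
axis [-1.13295626e-01  1.06685767e+00 -3.82761815e-05  1.97048971e-03] tip [-0.11758256  1.28755252] res 0.15533148306187344
zmax [ 71.01139169 110.21286821 111.7655652 ]
112 746 ((496.9087829589844, 299.212890625), 19.913095474243164) [478.29742699 279.50273589 112.00398794] [516.71711851 319.01622709 127.26298881]
5 1679 ((496.757080078125, 299.2144775390625), 41.9658203125) [460.56144787 257.61817846   5.32761355] [538.32076371 340.7483944   15.46252435]
```

View pics/w7.png

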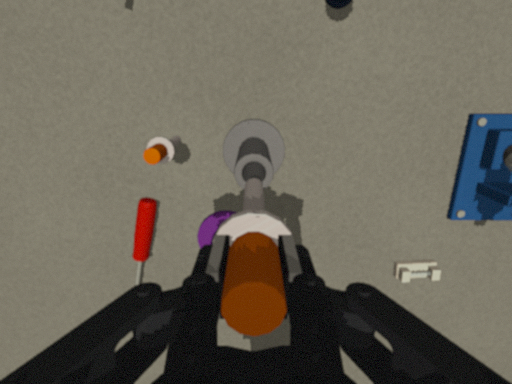

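The rod is held straight, about 1.2 mm off along tool y. The stand centre measures (496.8, 299.2), with its rim at (252,170) in w7. Travelling to the tube.

```bash
python3 - <<'E'
from h import *
print(O+265*Z); delta(O+265*Z)
E
python3 -m handwheel '[{"xyz":[1,0,-1],"rotation":[0,0,0]},{"xyz":[2.5,0.3,-1],"rotation":[0,0,0]},{"xyz":[4,0.4,0],"rotation":[0,0,0]},{"xyz":[4,0.4,0],"rotation":[0,0,0]},{"xyz":[4,0.4,0],"rotation":[0,0,0]}]'
python3 -m handwheel '[{"xyz":[4,0.4,0],"rotation":[0,0,0]},{"xyz":[4,0.4,0],"rotation":[5,0,0]},{"xyz":[4,0.4,0],"rotation":[7,0,0]},{"xyz":[3,0.4,0],"rotation":[7,0,0]},{"xyz":[2,0.3,0],"rotation":[7,0,0]}]'
python3 -m handwheel '[{"xyz":[0.5,0,0],"rotation":[4,0,0]},{"xyz":[0,0,0],"rotation":[0,0,0]},{"xyz":[0,0,0],"rotation":[0,0,0]},{"xyz":[0,0,0],"rotation":[0,0,0]}]'
python3 - <<'E'
from h import *
intube(); totube(1.2,0,262)
E
```

```text
[466.73854238 -58.81098796 271.496732  ]
tool delta cm [33.33 13.35  0.7 ] norm 35.91 rows>= 8.0
clock: 19.1
tool_pos: [528.3, 144.8, 300.6]
tcp_rot: [-3.141, -0.001, -1.272]
ft_force: [1.4, -0.9, -1.6]
grip_width: 24.8
clock: 19.6
tool_pos: [560.3, -24.2, 299.0]
tcp_rot: [-2.683, -0.003, -1.275]
ft_force: [-0.0, 0.5, -2.4]
grip_width: 24.8
clock: 20.0
tool_pos: [562.2, -25.5, 298.7]
tcp_rot: [-2.618, -0.001, -1.271]
ft_force: [0.2, 0.3, -2.7]
grip_width: 24.7
TCP in tube 101.1 4.2 238.0 tilt err deg 0.16 toolx.Y -1.0
toolz off along X,Y [ 0.01 -0.16] q [-0.32 -0.22  1.62  0.3   1.32  0.94] f [ 0.2  0.3 -2.7]
tool delta cm [ 0.36  9.99 -2.4 ] norm 10.28 rows>= 3.0
```

```bash
python3 -m handwheel '[{"xyz":[0.3,1,-1.4],"rotation":[0,0,0]},{"xyz":[0.06,3,-1],"rotation":[0,0,0]},{"xyz":[0,3,0],"rotation":[0,0,0]},{"xyz":[0,2,0],"rotation":[0,0,0]},{"xyz":[0,1,0],"rotation":[0,0,0]}]'
python3 -m handwheel '[{"xyz":[0,0,0],"rotation":[0,0,0]},{"xyz":[0,0,0],"rotation":[0,0,0]},{"xyz":[0,0,0],"rotation":[0,0,0]},{"xyz":[0,0,0],"rotation":[0,0,0]}]'
python3 - <<'E'
from h import *
from scipy.optimize import least_squares
c,p,d=snap('wrist','w8'); P,r=pose()
intube()
w,u,v=world(c,d,np.ones((384,512),bool)); t=r.inv().apply(w-P)
m=(abs(t[:,0])<30)&(abs(t[:,1])<30)&(t[:,2]>8)&(t[:,2]<118)
s=t[m]; f=lambda q:np.hypot(s[:,0]-q[0]-q[2]*s[:,2],s[:,1]-q[1]-q[3]*s[:,2])-8
q=least_squares(f,[0,0,0,0],loss='soft_l1').x; print('axis',q,'tip',q[:2]+q[2:]*114,np.percentile(s[:,2],[99,100]))
k=r.apply([q[0]+q[2]*114,q[1]+q[3]*114,114])+P-O; print('tip in tube',k@X,k@Y,k@Z)
E
```

```text
clock: 20.5
tool_pos: [467.3, -58.4, 268.4]
tcp_rot: [-2.619, -0.0, -1.271]
ft_force: [0.1, -0.4, -1.8]
grip_width: 24.8
clock: 20.9
tool_pos: [469.2, -58.3, 269.2]
tcp_rot: [-2.617, -0.0, -1.271]
ft_force: [-0.3, -0.5, -2.9]
grip_width: 24.6
TCP in tube 0.9 -0.2 261.7 tilt err deg 0.17 toolx.Y -1.0
toolz off along X,Y [-0.02 -0.17] q [-0.5  -0.42  1.82  0.37  1.38  0.77] f [ 0.1 -0.1 -1.3]
axis [-0.10739156  0.84785851  0.0031322   0.00187491] tip [0.2496791  1.06159867] [113.31878359 115.05337533]
tip in tube -0.12725971723762086 -0.09338026753372368 147.66463302410108
```

View pics/w8.png

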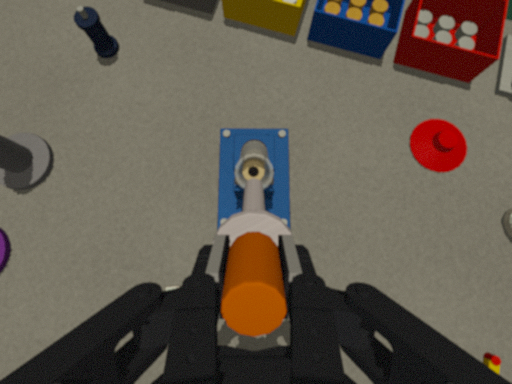

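w8 shows the rod tip in line with the mouth at (254,180), with the bushing's hole centred below it; the tip measures within 0.2 mm of the axis. Pushing down.

```bash
python3 -m handwheel '[{"xyz":[0,0,1],"rotation":[0,0,0]},{"xyz":[0,0,1.5],"rotation":[0,0,0]},{"xyz":[0,0,1],"rotation":[0,0,0]},{"xyz":[0,0,0.6],"rotation":[0,0,0]},{"xyz":[0,0,0.4],"rotation":[0,0,0]}]'
python3 -m handwheel '[{"xyz":[0,0,0.4],"rotation":[0,0,0]},{"xyz":[0,0,0.4],"rotation":[0,0,0]},{"xyz":[0,0,0.4],"rotation":[0,0,0]},{"xyz":[0,0,0.4],"rotation":[0,0,0]}]'
cat >> h.py <<'E'
def push():
    s=readout.read_state(); f=np.array(s['ft_force']); print('push F along Z',(f@Z).round(1),'lateral',(f@X).round(1),(f@Y).round(1)); intube()
E
python3 -c "
from h import *
push()"
```

```text
clock: 21.45
tool_pos: [490.2, -51.5, 228.6]
tcp_rot: [-2.619, 0.001, -1.272]
ft_force: [-0.2, 0.2, -1.6]
grip_width: 24.9
clock: 21.85
tool_pos: [498.0, -49.6, 216.1]
tcp_rot: [-2.617, -0.001, -1.272]
ft_force: [-3.3, -0.6, 2.2]
grip_width: 25.2
push F along Z 3.5 lateral -1.7 0.4
TCP in tube 0.5 -0.2 200.7 tilt err deg 0.12 toolx.Y -1.0
toolz off along X,Y [-0.04 -0.12] q [-0.44 -0.35  1.87  0.36  1.23  0.78] f [-3.3 -0.6  2.2]
```

```bash
python3 -m handwheel '[{"xyz":[0,0,0.4],"rotation":[0,0,0]},{"xyz":[0,0,0.4],"rotation":[0,0,0]},{"xyz":[0,0,0.4],"rotation":[0,0,0]},{"xyz":[0,0,0.4],"rotation":[0,0,0]},{"xyz":[0,0,0.3],"rotation":[0,0,0]}]'
python3 -c "
from h import *
push()"
```

```text
clock: 22.35
tool_pos: [507.2, -46.7, 199.3]
tcp_rot: [-2.617, -0.0, -1.272]
ft_force: [-2.6, -0.9, 3.3]
grip_width: 25.1
push F along Z 4.2 lateral -0.7 -0.1
TCP in tube 0.5 -0.1 181.4 tilt err deg 0.13 toolx.Y -1.0
toolz off along X,Y [-0.04 -0.12] q [-0.42 -0.32  1.88  0.36  1.19  0.78] f [-2.6 -0.9  3.3]
```

```bash
python3 -m handwheel '[{"xyz":[0,0,0.3],"rotation":[0,0,0]},{"xyz":[0,0,0.2],"rotation":[0,0,0]},{"xyz":[0,0,0],"rotation":[0,0,0]}]'
python3 -c "
from h import *
push()"
```

```text
clock: 22.65
tool_pos: [509.4, -46.0, 194.7]
tcp_rot: [-2.618, -0.0, -1.272]
ft_force: [0.1, -0.6, 0.3]
grip_width: 24.9
push F along Z 0.3 lateral 0.1 -0.6
TCP in tube 0.2 -0.1 176.2 tilt err deg 0.14 toolx.Y -1.0
toolz off along X,Y [-0.01 -0.14] q [-0.41 -0.31  1.89  0.36  1.18  0.78] f [ 0.1 -0.6  0.3]
```

Not at the stop yet, so I'll go on in small steps.

```bash
python3 -m handwheel '[{"xyz":[0,0,0.1],"rotation":[0,0,0]},{"xyz":[0,0,0.1],"rotation":[0,0,0]},{"xyz":[0,0,0],"rotation":[0,0,0]}]'
python3 -c "
from h import *
push()"
python3 -m handwheel '[{"xyz":[0,0,0.1],"rotation":[0,0,0]},{"xyz":[0,0,0],"rotation":[0,0,0]}]'
python3 -c "
from h import *
push()"
```

```text
clock: 22.95
tool_pos: [510.2, -45.9, 194.9]
tcp_rot: [-2.617, -0.001, -1.272]
ft_force: [-7.2, -0.5, 7.8]
grip_width: 24.4
push F along Z 10.3 lateral -2.1 1.6
TCP in tube 1.0 -0.2 176.0 tilt err deg 0.11 toolx.Y -1.0
toolz off along X,Y [-0.06 -0.1 ] q [-0.41 -0.31  1.89  0.36  1.17  0.78] f [-7.2 -0.5  7.8]
clock: 23.15
tool_pos: [510.7, -45.8, 195.0]
tcp_rot: [-2.617, -0.002, -1.271]
ft_force: [-10.5, -2.5, 11.8]
grip_width: 24.5
push F along Z 15.6 lateral -3.4 0.7
TCP in tube 1.5 -0.3 175.9 tilt err deg 0.11 toolx.Y -1.0
toolz off along X,Y [-0.08 -0.07] q [-0.41 -0.31  1.89  0.36  1.17  0.78] f [-10.5  -2.5  11.8]
```

15.6 N at the hard stop with the tip at about 60 above the floor, as predicted. I'll hold, then withdraw.

```bash
python3 -m handwheel '[{"xyz":[0,0,0],"rotation":[0,0,0]},{"xyz":[0,0,0],"rotation":[0,0,0]},{"xyz":[0,0,0],"rotation":[0,0,0]},{"xyz":[0,0,0],"rotation":[0,0,0]}]'
python3 -c "
from h import *
push()"
python3 -m handwheel '[{"xyz":[0,0,-0.5],"rotation":[0,0,0]},{"xyz":[0,0,-1],"rotation":[0,0,0]},{"xyz":[0,0,-2],"rotation":[0,0,0]},{"xyz":[0,0,-2.5],"rotation":[0,0,0]},{"xyz":[0,0,-2.5],"rotation":[0,0,0]}]'
python3 -m handwheel '[{"xyz":[0,0,-1],"rotation":[0,0,0]},{"xyz":[0,0,0],"rotation":[0,0,0]},{"xyz":[0,0,0],"rotation":[0,0,0]},{"xyz":[0,0,0],"rotation":[0,0,0]}]'
python3 -c "
from h import *
push(); c,p,d=snap('wrist','w9')
cv2.imwrite('pics/w9c.png',cv2.resize(p[100:260,180:340],None,fx=3.7,fy=3.7)[:,:,::-1])
for s in models.silhouettes('wrist','bushing')[:3]:
    w,u,v=world(c,d,s['region']); q=np.c_[(w-O)@X,(w-O)@Y,(w-O)@Z]; print(s['conf'],s['extent'],np.percentile(q,[2,50,98],axis=0).round(1))
"
```

```text
clock: 23.55
tool_pos: [510.7, -45.8, 195.1]
tcp_rot: [-2.616, -0.002, -1.271]
ft_force: [-10.2, -1.1, 11.2]
grip_width: 24.6
push F along Z 14.7 lateral -3.2 1.9
TCP in tube 1.5 -0.3 175.9 tilt err deg 0.11 toolx.Y -1.0
toolz off along X,Y [-0.09 -0.06] q [-0.41 -0.31  1.89  0.36  1.17  0.78] f [-10.2  -1.1  11.2]
clock: 24.05
tool_pos: [469.0, -57.7, 265.7]
tcp_rot: [-2.62, 0.002, -1.272]
ft_force: [0.6, -0.1, -1.5]
grip_width: 24.9
clock: 24.45
tool_pos: [464.9, -59.1, 272.6]
tcp_rot: [-2.62, 0.003, -1.272]
ft_force: [0.7, 0.2, -1.5]
grip_width: 24.6
push F along Z -1.7 lateral -0.1 0.0
TCP in tube -1.0 0.3 266.9 tilt err deg 0.31 toolx.Y -1.0
toolz off along X,Y [ 0.13 -0.28] q [-0.51 -0.43  1.81  0.38  1.39  0.77] f [ 0.7  0.2 -1.5]
0.7 [245.4, 155.9, 265.1, 171.8] [[-12.8 -10.6  58. ]
 [ -2.9  -0.7  60. ]
 [  6.4   9.7  61.5]]
0.3 [481.4, 348.9, 498.8, 372.2] [[-252.9 -306.3   93.3]
 [-242.6 -297.3  105.4]
 [-233.2 -291.6  112.6]]
```

View pics/w9c.png

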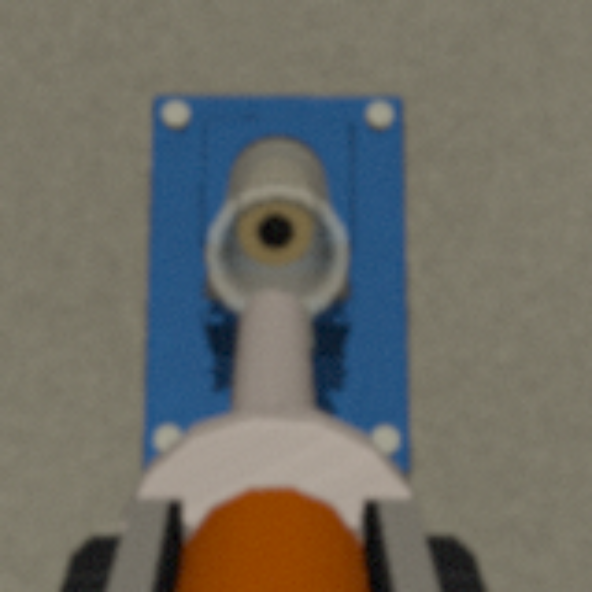

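In w9c the upper bushing sits deep in the bore at (275,232), its top face measuring 60 above the floor. Returning the rod.

```bash
python3 -m handwheel '[{"xyz":[0,0,-1.5],"rotation":[0,0,0]},{"xyz":[0,0,-1],"rotation":[-5,0,0]},{"xyz":[0,0,0],"rotation":[-7,0,0]},{"xyz":[0,0,0],"rotation":[-7,0,0]},{"xyz":[0,0,0],"rotation":[-7,0,0]}]'
python3 -m handwheel '[{"xyz":[-1,0,0],"rotation":[-4,0,0]},{"xyz":[-3,0,0],"rotation":[0,0,0]},{"xyz":[-4,0,0],"rotation":[0,0,0]},{"xyz":[-4,0,0],"rotation":[0,0,0]},{"xyz":[-4,0,0],"rotation":[0,0,0]}]'
python3 - <<'E'
from h import *
print(pose()[0]);delta([497.2,299.5,290])
E
```

```text
clock: 25.05
tool_pos: [453.7, -62.9, 296.7]
tcp_rot: [-3.075, -0.001, -1.272]
ft_force: [-0.4, -0.1, -1.8]
grip_width: 24.9
clock: 25.55
tool_pos: [406.0, 91.5, 295.5]
tcp_rot: [3.141, 0.001, -1.272]
ft_force: [0.5, -0.2, -1.7]
grip_width: 24.7
[405.95070793  91.54252269 295.45394694]
tool delta cm [-17.19 -14.84   0.56] norm 22.72 rows>= 5.0
```

```bash
python3 -m handwheel '[{"xyz":[-3.5,-3.2,0],"rotation":[0,0,0]},{"xyz":[-3.5,-3.2,0],"rotation":[0,0,0]},{"xyz":[-3.5,-3,0],"rotation":[0,0,0]},{"xyz":[-3,-2.5,0],"rotation":[0,0,0]},{"xyz":[-2,-1.7,0],"rotation":[0,0,0]}]'
python3 -m handwheel '[{"xyz":[-1,-1,0],"rotation":[0,0,0]},{"xyz":[0,0,0],"rotation":[0,0,0]},{"xyz":[0,0,0],"rotation":[0,0,0]},{"xyz":[0,0,0],"rotation":[0,0,0]},{"xyz":[0,0,0],"rotation":[0,0,0]}]'
python3 - <<'E'
from h import *
from scipy.optimize import least_squares
c,p,d=snap('wrist','w10'); P,r=pose(); print(P,r.as_euler('xyz'))
w,u,v=world(c,d,np.ones((384,512),bool)); t=r.inv().apply(w-P)
m=(abs(t[:,0])<30)&(abs(t[:,1])<30)&(t[:,2]>8)&(t[:,2]<118)&(w[:,2]>130)
s=t[m]; f=lambda q:np.hypot(s[:,0]-q[0]-q[2]*s[:,2],s[:,1]-q[1]-q[3]*s[:,2])-8
q=least_squares(f,[0,0,0,0],loss='soft_l1').x
tip=r.apply([q[0]+q[2]*114,q[1]+q[3]*114,114])+P; print('axis',q,'tip',tip)
g=(abs(w[:,2]-120)<7)&(np.hypot(w[:,0]-497,w[:,1]-299)<30); print(g.sum(),cv2.minEnclosingCircle(w[g][:,:2].astype(np.float32)))
g=(abs(w[:,2]-10)<5)&(np.hypot(w[:,0]-497,w[:,1]-299)<60); print(g.sum(),cv2.minEnclosingCircle(w[g][:,:2].astype(np.float32)))
delta(P+np.array([496.8,299.2,0])-np.array([tip[0],tip[1],0]))
E
```

```text
clock: 26.05
tool_pos: [491.0, 281.2, 294.5]
tcp_rot: [3.14, 0.001, -1.269]
ft_force: [0.5, -1.0, -1.7]
grip_width: 24.7
clock: 26.55
tool_pos: [497.0, 289.7, 296.7]
tcp_rot: [-3.141, 0.0, -1.273]
ft_force: [-0.7, 0.1, -1.2]
grip_width: 25.0
[497.02689952 289.70685335 296.75436101] [-3.14090503e+00  1.41989824e-04 -1.27295131e+00]
axis [-1.02780995e-01  1.02279972e+00  1.48539252e-04  2.01210263e-03] tip [495.87484663 289.45993389 182.75354027]
752 ((496.73504638671875, 299.1300964355469), 20.139867782592773)
1544 ((496.9479675292969, 299.1226806640625), 41.79658889770508)
tool delta cm [-0.9  -0.37  0.  ] norm 0.98 rows>= 1.0
```

```bash
python3 -m handwheel '[{"xyz":[-0.5,-0.2,0.5],"rotation":[0,0,0]},{"xyz":[-0.4,-0.15,1.5],"rotation":[0,0,0]},{"xyz":[0,0,1.5],"rotation":[0,0,0]},{"xyz":[0,0,0.7],"rotation":[0,0,0]},{"xyz":[0,0,0],"rotation":[0,0,0]}]'
python3 -m handwheel '[{"xyz":[0,0,0],"rotation":[0,0,0]},{"xyz":[0,0,0],"rotation":[0,0,0]},{"xyz":[0,0,0],"rotation":[0,0,0]}]'
python3 - <<'E'
from h import *
from scipy.optimize import least_squares
c,p,d=snap('wrist','w11'); P,r=pose(); print(P,r.as_euler('xyz'))
w,u,v=world(c,d,np.ones((384,512),bool)); t=r.inv().apply(w-P)
m=(abs(t[:,0])<30)&(abs(t[:,1])<30)&(t[:,2]>8)&(t[:,2]<118)&(w[:,2]>132)
s=t[m]; f=lambda q:np.hypot(s[:,0]-q[0]-q[2]*s[:,2],s[:,1]-q[1]-q[3]*s[:,2])-8
q=least_squares(f,[0,0,0,0],loss='soft_l1').x
tip=r.apply([q[0]+q[2]*114,q[1]+q[3]*114,114])+P; print('axis',q,'tip',tip)
delta(P+np.array([496.8,299.2,0])-np.array([tip[0],tip[1],0]))
print(pose()[0])
E
```

```text
clock: 27.1
tool_pos: [496.8, 299.6, 251.3]
tcp_rot: [3.136, -0.001, -1.272]
ft_force: [0.3, -0.2, -2.4]
grip_width: 24.7
clock: 27.4
tool_pos: [498.2, 300.2, 255.3]
tcp_rot: [-3.14, 0.0, -1.272]
ft_force: [-0.0, -0.1, -2.7]
grip_width: 25.0
[498.12272272 300.16026277 255.19683963] [-3.13997309e+00  2.94102266e-04 -1.27200844e+00]
axis [-1.36837348e-01  1.00094458e+00  6.89295714e-04  6.35145438e-04] tip [497.24636068 299.98637664 141.19527284]
tool delta cm [ 0.06  0.07 -0.  ] norm 0.09 rows>= 1.0
[498.12272272 300.16026277 255.19683963]
```

View pics/w11.png

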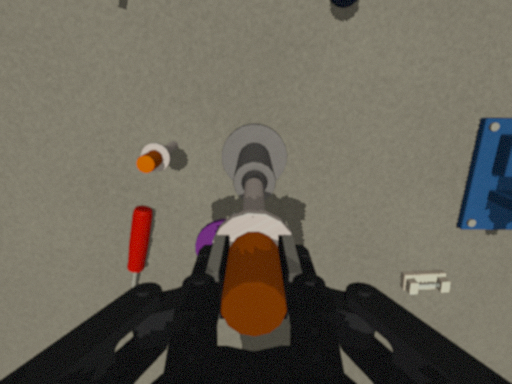

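The rod tip is over the stand's bore at (253,183), within 1 mm. Lowering.

```bash
python3 -m handwheel '[{"xyz":[0.05,0.05,0.7],"rotation":[0,0,0]},{"xyz":[0,0,1],"rotation":[0,0,0]},{"xyz":[0,0,1.2],"rotation":[0,0,0]},{"xyz":[0,0,1.2],"rotation":[0,0,0]},{"xyz":[0,0,1.2],"rotation":[0,0,0]}]'
python3 -m handwheel '[{"xyz":[0,0,1.5],"rotation":[0,0,0]},{"xyz":[0,0,1.5],"rotation":[0,0,0]},{"xyz":[0,0,1.5],"rotation":[0,0,0]},{"xyz":[0,0,1],"rotation":[0,0,0]},{"xyz":[0,0,0.7],"rotation":[0,0,0]}]'
python3 -m handwheel '[{"xyz":[0,0,0],"rotation":[0,0,0]},{"xyz":[0,0,0],"rotation":[0,0,0]},{"xyz":[0,0,0],"rotation":[0,0,0]}]'
```

```text
clock: 27.95
tool_pos: [497.1, 299.2, 199.5]
tcp_rot: [3.14, -0.0, -1.272]
ft_force: [-0.1, -0.0, -2.4]
grip_width: 24.8
clock: 28.45
tool_pos: [497.1, 299.2, 137.8]
tcp_rot: [3.14, -0.0, -1.272]
ft_force: [0.0, -0.1, -1.0]
grip_width: 24.8
clock: 28.75
tool_pos: [498.1, 299.7, 140.4]
tcp_rot: [-3.139, 0.0, -1.272]
ft_force: [-0.2, -0.5, -1.6]
grip_width: 24.8
```

```bash
python3 -m handwheel '[{"xyz":[0.05,0.05,0.4],"rotation":[0,0,0]},{"xyz":[0,0,0.3],"rotation":[0,0,0]},{"xyz":[0,0,0.1],"rotation":[0,0,0]},{"xyz":[0,0,0],"rotation":[0,0,0]},{"xyz":[0,0,0],"rotation":[0,0,0]}]'
python3 -m handwheel '[{"xyz":[0,0,0.1],"rotation":[0,0,0]},{"xyz":[0,0,0],"rotation":[0,0,0]},{"xyz":[0,0,0],"rotation":[0,0,0]}]'
```

```text
clock: 29.25
tool_pos: [497.2, 298.8, 131.3]
tcp_rot: [-3.142, 0.0, -1.272]
ft_force: [0.1, 1.3, -2.2]
grip_width: 24.8
clock: 29.55
tool_pos: [497.3, 298.9, 131.1]
tcp_rot: [-3.141, 0.0, -1.272]
ft_force: [-2.9, -1.0, 3.2]
grip_width: 24.8
```

The flange is on the rim: TCP at 131.1, same as at the pickup, and the force has changed sign. Releasing and rising.

```bash
python3 -m handwheel '[{"xyz":[0,0,0],"rotation":[0,0,0]},{"xyz":[0,0,0],"rotation":[0,0,0]},{"xyz":[0,0,0],"rotation":[0,0,0]},{"xyz":[0,0,0],"rotation":[0,0,0]},{"xyz":[0,0,0],"rotation":[0,0,0]}]' -1
python3 -m handwheel '[{"xyz":[0,0,-1],"rotation":[0,0,0]},{"xyz":[0,0,-2],"rotation":[0,0,0]},{"xyz":[0,0,-3],"rotation":[0,0,0]},{"xyz":[0,0,-4],"rotation":[0,0,0]},{"xyz":[0,0,-4],"rotation":[0,0,0]}]'
python3 -m handwheel '[{"xyz":[0,0,-1],"rotation":[0,0,0]},{"xyz":[0,0,0],"rotation":[0,0,0]},{"xyz":[0,0,0],"rotation":[0,0,0]},{"xyz":[0,0,0],"rotation":[0,0,0]}]'
python3 - <<'E'
from h import *
c,p,d=snap('wrist','w12'); print(pose()[0])
w,u,v=world(c,d,np.ones((384,512),bool)); n=np.hypot(w[:,0]-497,w[:,1]-299)<45
for lo,hi in((172,182),(128,135),(5,16)):
    g=n&(w[:,2]>lo)&(w[:,2]<hi); print(lo,g.sum(),np.median(w[g][:,2]),cv2.minEnclosingCircle(w[g][:,:2].astype(np.float32)))
c,p,d=snap('scene','s2')
z0=np.load('scene0.npz'); 
cv2.imwrite('pics/s2c.png',cv2.resize(p[130:250,100:430],None,fx=2.4,fy=2.4)[:,:,::-1])
ct,pt,dt=snap('top','t2')
c,d=camera_model('top'),dt
dd=np.abs(pt.astype(int)-np.load('top0.npz')['p']).max(2); ys,xs=np.nonzero(dd[70:260]>90); print(len(xs)); 
for n in('fuse_holder','screwdriver','flipper_bat','grease_jar','bumper_skirt','spring_housing'):
    r=models.silhouettes('top',n); print(n,[(s['extent']) for s in r[:1]])
E
```

```text
clock: 30.05
tool_pos: [497.2, 298.8, 130.2]
tcp_rot: [3.142, 0.0, -1.272]
ft_force: [0.8, -0.1, -0.1]
grip_width: 85.4
clock: 30.55
tool_pos: [496.9, 298.7, 272.2]
tcp_rot: [3.142, 0.0, -1.272]
ft_force: [0.3, -0.6, -0.7]
grip_width: 85.4
clock: 30.95
tool_pos: [496.4, 298.4, 277.6]
tcp_rot: [3.137, -0.001, -1.272]
ft_force: [-0.7, 0.4, -0.7]
grip_width: 85.7
[496.45723319 298.46396181 277.65499627]
172 703 175.96160121133815 ((496.92486572265625, 298.9051818847656), 12.84456729888916)
128 732 130.98320829329157 ((496.6246032714844, 298.67633056640625), 22.052555084228516)
5 1647 11.891386311838236 ((496.7421875, 299.17266845703125), 41.83598709106445)
2618
fuse_holder [[243.3, 221.7, 260.3, 231.7]]
screwdriver []
flipper_bat [[356.8, 218.1, 361.2, 239.0]]
grease_jar [[352.8, 159.8, 368.3, 178.0]]
bumper_skirt [[314.7, 136.6, 335.1, 157.0]]
spring_housing [[179.8, 135.7, 195.0, 150.1]]
```

Run:
```python
import cv2
a=cv2.imread('pics/top0.png')[70:270,30:430];b=cv2.imread('pics/t2.png')[70:270,30:430]
cv2.imwrite('pics/cmp.png',cv2.resize(cv2.vconcat([a,b]),None,fx=1.45,fy=1.45))
```

```text
(no output)
```

View pics/w12.png

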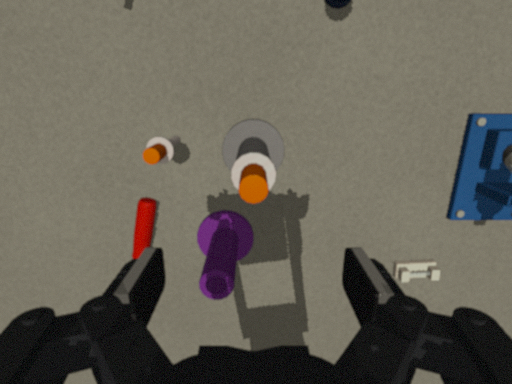

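View pics/cmp.png

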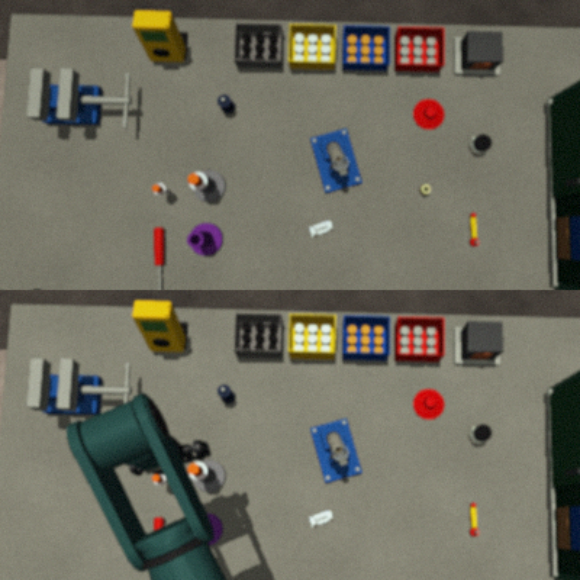

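The rod is back at the same height: top 176.0, flange 131.0, within 0.5 mm of the stand's centre and upright. The bystanders look unmoved in the before/after comparison.

```bash
python3 -c "
from cell import order, readout
print(readout.read_state()['clock'],readout.read_state()['dq'].round(3)); print(order.hand_in())"
```

```text
31.4 [ 0.001 -0.    -0.003 -0.     0.002 -0.001]
the job is handed in; nothing more can be done
None
```

I loaded the loose bushing, rammed both bushings to the bottom of the tube, hung the rod back in its stand and handed the job in at 31.4 s. The hand-in gives no verdict, so the results below are from my own checks.

- **Bushings:** The push ended against the hard stop at about 15 N, held for 0.4 s. The upper bushing's top face then measured 60 mm above the bore's floor, which is the height of two stacked bushings.
- **Rod:** It hangs upright in the grey stand, with its flange top at 131.0 mm and its handle top at 176.0 mm. It is within about 0.5 mm of the stand's centre, and the gripper is open and clear above it.
- **Bystanders:** The before and after top views show no movement. The screwdriver was not detected in the last top picture because the arm mostly hid it; in the wrist pictures before and after hanging the rod it appears in place.

No check failed or disagreed.

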